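# Pin the lug on the dividing fixture and index it three clicks

## Task

Take the steel pin out of its wooden stand and drop it right down through the hole in the lug on the dividing fixture's turntable, and let go of it. Then grip the black index knob, turn it clockwise (seen from above) three clicks on from where it rests, to its third stop, not going past it, and finish there still gripping the knob, holding it steady. Leave the other things on the bench where they are.

Things in the scene. Friction and masses are not known exactly. Their poses are not given: they have to be found in the camera images.
- fixture: green casting on a dark foot 150 (x) x 300 (y) mm, fixed to the bench; casting top at z 52 mm. Origin: centre of the underside. At y = -80 mm a round column 80 mm wide carries the knob; at y = +70 mm a steel turntable 120 mm wide (top at z 65 mm) carries the lug, a dark block 70 x 56 x 24 mm high. The turntable is geared to the knob and turns the other way by the same angle.
- hole (a point): centre of the mouth of the vertical hole in the lug's top face, 89 mm above the bench; 13 mm wide, with a small chamfer, 24 mm deep, closed below by the turntable. Its axis is 15 mm from the turntable's axis. z up. It moves when the knob is turned.
- pin: plain steel pin, 60 g, standing upright; round shank 10 mm wide with a chamfered foot, from the foot to 56 mm up; on it a round head 18 mm wide, from 56 to 80 mm. Origin: centre of the foot; z along the pin towards the head.
- pin_tip (a point): centre of the pin's foot (the end that goes into the hole)
- pin_head (a point): point on the pin's axis inside the head, 68 mm above the foot: where to grip
- stand: wooden block 56 x 56 x 30 mm, fixed to the bench, holding the pin upright in a hole 13 mm wide and 22 mm deep, so the pin's foot is 8 mm above the bench at the start. Origin: centre of the underside.
- knob (a joint): knob angle, rad: 0 at the start (against an end stop), growing as it turns clockwise seen from above. It clicks into a stop every 24 degrees: first click 0.419, second 0.838, third 1.257; more follow, up to 2.51. The detent resists with up to about 0.2 N m between stops, is balanced half-way, then pulls the knob into the next stop and keeps it there.
- knob_grip (a point): on the knob's vertical axis at grip height, z 123 mm. The knob is a black bar 42 mm long, 14 wide, 32 high (top at z 130 mm) on a 44 mm disc; this frame's x runs along the bar, z up; at angle 0 the bar lies along the fixture's x. A white line marks the bar's -x end, white marks on the base ring the stops.
- tin: bystander: open sheet-metal can, 72 mm wide, 75 mm tall; origin: centre of its underside
- oiler: bystander: squat oil can with a thin spout, 64 mm wide, 125 mm tall; origin: centre of its underside
- band: bystander: thin band-clamp ring lying flat, 90 mm wide, 16 mm tall; origin: centre of its underside
- bolt: bystander: thick dark bolt standing on its round head, 28 mm wide, 71 mm tall, shank 18 mm (too thick for the hole; not the pin); origin: centre of its underside
- wrench: bystander: wrench lying flat, 170 mm long; origin: centre of its underside
- offcut: bystander: upright square tube offcut, 40 x 40 mm, 90 mm tall; origin: centre of its underside
Things that resemble listed ones, but are neither listed nor needed, are in the scene too. Leave any red look-alike of the pin alone.

How it is judged:
By the outcome, as a careful person would: the job done as asked, in the order asked, and still so for the second after the job is handed in, while the arm keeps its last pose, push and grip.
It also fails if it takes over 72 s, if anything falls off the work surface, if the arm or the gripper's body presses on something with over 40 N, if the wrist force passes 120 N, or if a joint passes its speed limit or range.

## Robot

A 7-joint arm with a two-finger parallel gripper is mounted at the origin on the work surface. World frame = base frame: x ahead of the robot, y to its left, z up, the work surface at z = 0. Lengths are in m, angles in rad, forces in N, time in s.
With the tool pointing down it reaches from about 0.4 to 0.925 m from the base axis. Payload 5.6 kg.
Tool frame: the origin (TCP) lies midway between the tips of the shut fingers; the grasp point (between the pads) lies 19 mm behind it; z points along the fingers, y is the line along which they close (so a half turn about z gives the same grasp; the last joint's range is limited). The gripper opens to 85 mm and grips with 20 to 120 N. Pads are 22 mm wide; open, the fingers measure 114 mm over their backs; the gripper's body (76 mm by 85 mm) begins 54 mm behind the grasp point. The pads swing forward as they close: fully open they stand 13 mm farther back than shut.
Start: joints at [1.159, 0.468, -0.012, 1.603, 0.006, 1.071, -0.056], TCP at [0.234, -0.606, 0.208] pointing down, gripper open.
Joint ranges: [-2.53, 2.53], [-0.31, 2.02], [-1.57, 1.55], [0.28, 2.44], [-1.29, 4.43], [0.15, 1.84], [-2.92, 2.92]. Speed limits (rad/s): [2.57, 2.57, 3.14, 3.14, 3.14, 3.14, 3.14].

## Interface

Orientations are given as a unit quaternion [x, y, z, w].
In Python, from plant import robot, get_image, workorder gives the robot as it stands.
- The arm moves only by the tool step_arm, never from a script. Its argument "motion" is a list of rows, each an object of numbers: "dx", "dy", "dz": the shift along the tool's x, y, z in m; "roll": the turn about the tool's z in degrees. In form: [{"dx": .., "dy": .., "dz": .., "roll": ..}, ...]. A call has 1 to 12 rows; each row is the pose to reach, as a shift and turn from the pose commanded when the call began, along the tool's axes at that moment; what a row does not reach only later rows make up. A row lasts 1/8 s, in which the tool goes at most 62.5 mm and 10.7 degrees, less where a joint would pass 70% of its speed; a pose out of reach is approached as far as the arm can. A call with a gripper value outside its range is refused whole. "fingers" is the opening, from 0 (shut) to 1 (fully open), set as the call begins (left out, the last holds). The fingers move at their own pace and stop on an object; the grip force is fixed at half the most. Time passes only in rows, so rows that repeat a pose let the fingers close. It gives the time, the measured TCP pose, the force and the opening at its end, in the units of the state.
- robot.sense(): the state, without advancing time (a new reading comes with each control period).
- get_image(name): name is "side" or "top" or "wrist"; returns a dict with "color" (420x560x3 uint8, blue, green, red), "mtx" (3x3 intrinsics, pixels), "k1" (the pictures are not rectified: a ray, as slopes to the right and down, at radius r is drawn at 1 + k1 r^2 times it, then the intrinsics apply), "position" and "orientation" of the camera in the world. Camera axes: x right, y up, looking along -z (the intrinsics and any distortion apply to the point x, -y, -z); pixel columns grow to the right and rows downward; lengths in m; the calibration is good to about 2 mm. A picture is of the moment at which its call begins. There is no depth.
- workorder.hand_in(): hands the job in, once; it reports no verdict.
The state is a dict: "clock": time; "joints": joint angles; "dq": joint speeds; "joint_torque": joint torques, N m; "tcp_pos": TCP position; "eef_rot": TCP orientation; "ft_force": force on the tool from outside, world axes, zero at the start; "moment": the same for the moment, N m; "opening": finger opening in m.
Only numpy, scipy, OpenCV 4.12 (cv2) and the standard library are available. Lean on these libraries where they do the work, as an engineer would, in place of code of your own. Each camera call takes 0.05 s, during which the arm holds its last target. There are 200 camera calls.

## Working session

There is one attempt and no reset: what is moved stays moved. The work goes in short steps, Python scripts to look and compute and a tool call to move; the robot and the scene stay as the last step left them, time stands still between calls to the robot, and variables do not carry over. Pictures are saved under pics/ and viewed, on a budget of 10 in all, crops included, one or two more only if the job needs it, and the job is handed in when it is done.

Besides the shell and the picture viewer there is one more tool, called after ">>>" by a JSON object that holds its "api" and its "payload", one argument or row to a line. step_arm: Moves the arm, as the interface text tells. Its arguments: {"type":"object","properties":{"motion":{"type":"array"},"fingers":{"type":"number"}},"required":["motion"]}

```bash
ls; mkdir -p pics; cat > h.py <<'E'
import numpy as np, cv2
from scipy.spatial.transform import Rotation as R
from plant import robot, get_image, workorder
def ray(im,u,v):
    K=im["mtx"];K=np.array(K);d=np.array([(u-K[0,2])/K[0,0],(v-K[1,2])/K[1,1]])
    s=d.copy()
    for _ in range(30): s=d/(1+im["k1"]*(s@s))
    return np.array(im["position"]),R.from_quat(im["orientation"]).apply([s[0],-s[1],-1])
def onz(im,u,v,z):
    p,d=ray(im,u,v); return p+d*(z-p[2])/d[2]
def proj(im,P):
    K=np.array(im["mtx"]);c=R.from_quat(im["orientation"]).inv().apply(np.array(P)-im["position"])
    s=np.array([c[0],-c[1]])/-c[2]; s=s*(1+im["k1"]*(s@s)); return K[0,0]*s[0]+K[0,2],K[1,1]*s[1]+K[1,2]
def tri(im1,a,im2,b):
    p,d=ray(im1,*a);q,e=ray(im2,*b)
    t=np.linalg.lstsq(np.array([d,-e]).T,q-p,rcond=None)[0]
    A=p+t[0]*d;B=q+t[1]*e; return (A+B)/2,np.linalg.norm(A-B)
E
python3 - <<'E'
from h import *
for n in("top","side"):
    im=get_image(n);cv2.imwrite(f"pics/{n}0.png",im["color"]);print(n,im["position"],im["orientation"],im["mtx"],im["k1"])
    np.save(f"{n}0.npy",im,allow_pickle=True)
s=robot.sense();print(s)
E
```

```text
pics
top [0.49807227 0.01711711 1.44649491] [ 0.02772461 -0.04051822 -0.70052246  0.71193953] [[422.91967817   0.         272.99200917]
 [  0.         422.91967817 205.68252032]
 [  0.           0.           1.        ]] -0.0049795897964389785
side [ 0.39356234 -0.75333687  0.71685354] [ 0.42829039 -0.06724535 -0.14438565  0.88949322] [[411.33769922   0.         282.50950149]
 [  0.         411.33769922 208.20073781]
 [  0.           0.           1.        ]] -0.03750230914750655
{'clock': 0.1, 'joints': array([ 1.15897799,  0.46833422, -0.01160924,  1.60356653,  0.00602362,
        1.07139695, -0.05627146]), 'dq': array([ 0.00033585, -0.00307104, -0.00050728, -0.00249538,  0.00074606,
        0.00039647, -0.00052113]), 'joint_torque': array([ 1.74410761e-03, -5.33515620e+01,  2.20555428e-02, -2.51964551e+01,
        1.15396079e-02,  4.29267602e-03, -4.38735299e-06]), 'tcp_pos': array([ 0.2340636 , -0.60579259,  0.20688987]), 'eef_rot': array([ 9.83046130e-01,  1.83356508e-01, -2.19856902e-04, -8.06016317e-04]), 'ft_force': array([ 0.12895189, -0.03684003, -0.18971596]), 'moment': array([ 0.00681785, -0.02520072,  0.00128865]), 'opening': 0.08546243938252804}
```

View pics/top0.png

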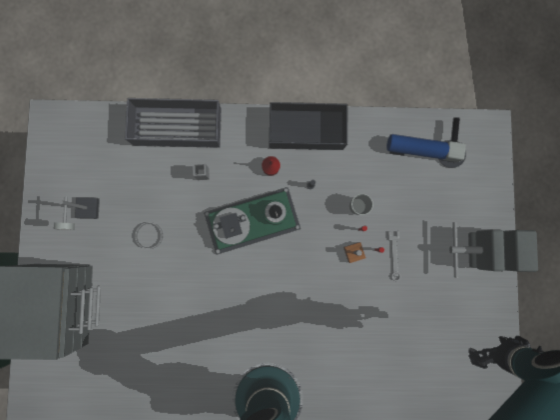

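View pics/side0.png

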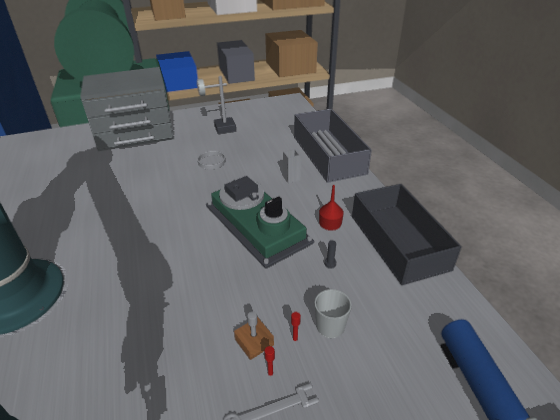

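The top view shows the stand and pin at (356,252), the turntable and lug at (231,225) and the knob at (276,211). Candidates for the pin are the steel pin in the stand (side 253,318), red look-alikes (side 296,320 and 269,355) and the dark bolt (side 331,253). By the description it's the steel one in the stand. One close crop to check this.

```bash
python3 - <<'E'
from h import *
t=np.load("top0.npy",allow_pickle=True).item()["color"];s=np.load("side0.npy",allow_pickle=True).item()["color"]
def c(i,x,y,w,h,k):return cv2.resize(i[y:y+h,x:x+w],(w*k,h*k),interpolation=cv2.INTER_CUBIC)
a=c(t,200,180,100,75,4);b=c(t,335,215,60,75,4)
d=c(s,205,170,110,75+10,0+3) ;e=c(s,225,295,90,85,3)
W=800;o=np.zeros((600,W,3),np.uint8);o[:300,:400]=a;o[:300,400:640]=b;o[300:555,:330]=d;o[300:555,400:670]=e
cv2.imwrite("pics/c1.png",np.clip(o*1.5,0,255).astype(np.uint8))
E
```

```text
(no output)
```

View pics/c1.png

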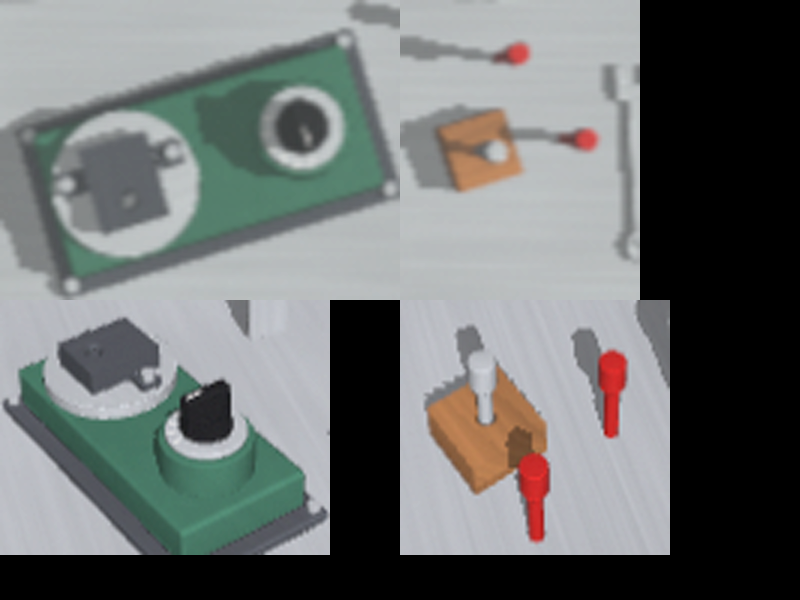

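```bash
python3 - <<'E'
from h import *
t=np.load("top0.npy",allow_pickle=True).item();s=np.load("side0.npy",allow_pickle=True).item()
T=lambda x,y:(200+x/4,180+y/4)
print("pin",onz(t,359.25,253,.088),onz(s,252.7,315,.086),tri(t,(359.25,253),s,(252.7,315)))
print("hole",onz(t,*T(128,199),.089),onz(s,236,186.7,.089))
print("knob",onz(t,*T(303,128),.13))
c=[onz(t,*T(*p),.012)for p in((27,134),(344,38),(390,187),(71,285))]
print(c,np.mean(c,0)); 
for a,b in((0,1),(3,2)):
  d=c[a]-c[b];print(np.degrees(np.arctan2(-d[0],d[1])))
print("stand",[onz(t,335+x/4-100,215+y/4,.03)[:2] for x,y in((437,128),(502,109),(523,170),(459,190))])
print("reds",onz(t,364.7,228,.08),onz(t,381.5,249.7,.08))
print("turntable",onz(t,*T(125,183),.065),"ring",onz(t,*T(303,129),.098))
r=R.from_quat(robot.sense()["eef_rot"]);print(r.as_matrix())
E
```

```text
pin [ 0.48217196 -0.28539048  0.088     ] [ 0.48694291 -0.28709263  0.086     ] (array([ 0.48457487, -0.28636482,  0.08550044]), np.float64(0.004933951705091685))
hole [0.55009652 0.12361281 0.089     ] [0.55121676 0.11826568 0.089     ]
knob [ 0.60610035 -0.0146754   0.13      ]
[array([0.60674309, 0.21652667, 0.012     ]), array([ 0.69362976, -0.05148648,  0.012     ]), array([ 0.56677977, -0.0921305 ,  0.012     ]), array([0.47999804, 0.17575996, 0.012     ])] [0.58678767 0.06216741 0.012     ]
17.962076834035596
17.94946246724821
stand [array([ 0.50070393, -0.24799686]), array([ 0.51737454, -0.30266572]), array([ 0.46686759, -0.3200527 ]), array([ 0.44952855, -0.26635921])]
reds [ 0.56297572 -0.30527595  0.08      ] [ 0.49374222 -0.35942455  0.08      ]
turntable [0.56400921 0.12825727 0.065     ] ring [ 0.6079238  -0.01545992  0.098     ]
[[ 9.32760685e-01  3.60495457e-01 -7.27835628e-04]
 [ 3.60496166e-01 -9.32759482e-01  1.50407805e-03]
 [-1.36682278e-04 -1.66532683e-03 -9.99998604e-01]]
```

>>> {"api": "step_arm", "payload": {
  "motion": [
    {"dx": 0.02, "dy": -0.012, "roll": -9},
    {"dx": 0.06, "dy": -0.036, "roll": -19},
    {"dx": 0.1, "dy": -0.06, "roll": -29},
    {"dx": 0.14, "dy": -0.084, "roll": -39},
    {"dx": 0.18, "dy": -0.108, "roll": -49},
    {"dx": 0.22, "dy": -0.132, "roll": -59},
    {"dx": 0.26, "dy": -0.156, "roll": -69},
    {"dx": 0.3, "dy": -0.18, "roll": -79},
    {"dx": 0.33, "dy": -0.197, "roll": -89},
    {"dx": 0.345, "dy": -0.206, "roll": -99},
    {"dx": 0.349, "dy": -0.208, "roll": -109},
    {"dx": 0.349, "dy": -0.208, "roll": -111}
  ],
  "fingers": 0.7
}}

```text
schema error: expected keys dx, dy, dz, roll
```

```bash
python3 - <<'E'
from h import *
im=get_image("wrist");np.save("w1.npy",im,allow_pickle=True);cv2.imwrite("pics/w1.png",im["color"])
s=robot.sense();print(s["tcp_pos"],R.from_quat(s["eef_rot"]).as_matrix(),s["joints"],s["opening"],im["position"])
for z in(.088,.03):print(proj(im,[.484,-.2858,z]))
E
```

```text
[ 0.2341049  -0.60591011  0.20705931] [[ 9.32783427e-01  3.60436868e-01 -5.85112297e-04]
 [ 3.60437325e-01 -9.32782662e-01  1.20038743e-03]
 [-1.13118722e-04 -1.33059781e-03 -9.99999108e-01]] [ 1.15899267  0.46819739 -0.01160329  1.60337165  0.00601244  1.07139308
 -0.05630813] 0.08531412016338973 [ 0.2980506  -0.58239757  0.37232628]
(np.float64(-71.63510324825631), np.float64(-371.79173896276734))
(np.float64(8.201949455712395), np.float64(-260.0059693300208))
```

View pics/w1.png

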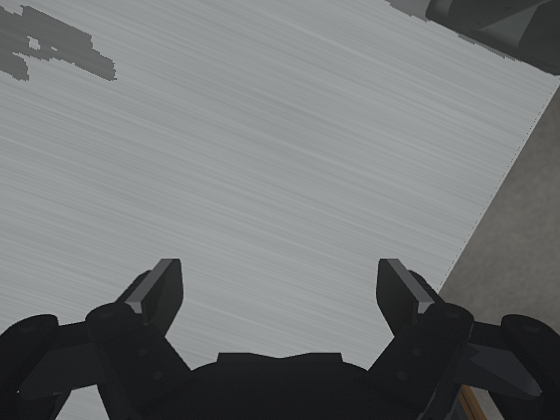

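The move was refused because every row needs all four keys. The wrist view shows only the bare bench between the fingers.

>>> {"api": "step_arm", "payload": {
  "motion": [
    {"dx": 0.02, "dy": -0.012, "dz": 0, "roll": -9},
    {"dx": 0.06, "dy": -0.036, "dz": 0, "roll": -19},
    {"dx": 0.1, "dy": -0.06, "dz": 0, "roll": -29},
    {"dx": 0.14, "dy": -0.084, "dz": 0, "roll": -39},
    {"dx": 0.18, "dy": -0.108, "dz": 0, "roll": -49},
    {"dx": 0.22, "dy": -0.132, "dz": 0, "roll": -59},
    {"dx": 0.26, "dy": -0.156, "dz": 0, "roll": -69},
    {"dx": 0.3, "dy": -0.18, "dz": 0, "roll": -79},
    {"dx": 0.33, "dy": -0.197, "dz": 0, "roll": -89},
    {"dx": 0.345, "dy": -0.206, "dz": 0, "roll": -99},
    {"dx": 0.349, "dy": -0.208, "dz": 0, "roll": -109},
    {"dx": 0.349, "dy": -0.208, "dz": 0, "roll": -111}
  ],
  "fingers": 0.7
}}

```text
clock: 1.65
tcp_pos: [0.4849, -0.2861, 0.2075]
eef_rot: [0.405, 0.914, 0.0, -0.0]
ft_force: [0.2, -0.2, -1.3]
opening: 0.0596
```

```bash
python3 - <<'E'
from h import *
im=get_image("wrist");np.save("w2.npy",im,allow_pickle=True);cv2.imwrite("pics/w2.png",im["color"])
s=robot.sense();print(s["tcp_pos"],R.from_quat(s["eef_rot"]).as_matrix(),s["joints"],s["opening"],im["position"])
for z in(.088,.03):print(proj(im,[.484,-.2858,z]))
E
```

```text
[ 0.48457013 -0.28664155  0.20748878] [[-6.70662145e-01  7.41762770e-01 -5.30008942e-04]
 [ 7.41762760e-01  6.70662317e-01  2.53960926e-04]
 [ 5.43835785e-04 -2.22818916e-04 -9.99999827e-01]] [ 0.90296934  0.38264533 -0.53706936  1.79185321  0.22485161  1.02872679
  1.0158248 ] 0.05978471671924708 [ 0.44097477 -0.23691139  0.37294728]
(np.float64(277.8642113923173), np.float64(193.62670299951264))
(np.float64(278.02497690176875), np.float64(181.54570567345553))
```

View pics/w2.png

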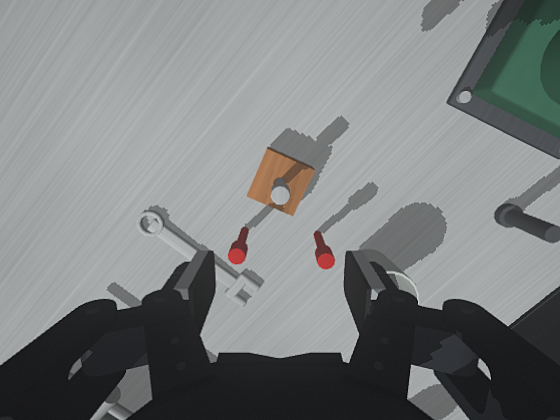

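The close wrist view shows the steel pin head at (281,194) in the wooden stand. The red look-alikes at (237,255) and (325,260) sit on the tool's -x side, clear of the finger line.

```bash
python3 - <<'E'
from h import *
im=np.load("w2.npy",allow_pickle=True).item();c=im["color"].astype(int)[150:235,230:330]
ok=(c.max(2)-c.min(2)<25)&(c.mean(2)>150)
m=np.zeros((420,560),np.uint8);m[150:235,230:330]=ok
n,l,st,ce=cv2.connectedComponentsWithStats(m)
for i in range(1,n):
  if st[i,4]>60:print(st[i],ce[i],onz(im,*ce[i],.088))
print(onz(im,281,194,.088))
E
```

```text
[ 230  150   36   85 2068] [242.78336557 187.19439072] [ 0.45680963 -0.30246439  0.088     ]
[ 248  156   82   79 2374] [300.52569503 211.98652064] [ 0.51084749 -0.28466458  0.088     ]
[271 187  19  18 257] [279.6381323  195.21011673] [ 0.48616227 -0.28581238  0.088     ]
[ 0.48632053 -0.28416377  0.088     ]
```

>>> {"api": "step_arm", "payload": {
  "motion": [
    {"dx": 0, "dy": 0.001, "dz": 0.02, "roll": 0},
    {"dx": 0, "dy": 0.001, "dz": 0.05, "roll": 0},
    {"dx": 0, "dy": 0.001, "dz": 0.09, "roll": 0},
    {"dx": 0, "dy": 0.001, "dz": 0.12, "roll": 0},
    {"dx": 0, "dy": 0.001, "dz": 0.14, "roll": 0},
    {"dx": 0, "dy": 0.001, "dz": 0.15, "roll": 0},
    {"dx": 0, "dy": 0.001, "dz": 0.15, "roll": 0},
    {"dx": 0, "dy": 0.001, "dz": 0.15, "roll": 0}
  ]
}}

```text
clock: 2.7
tcp_pos: [0.4864, -0.2863, 0.0588]
eef_rot: [0.406, 0.914, -0.0, 0.001]
ft_force: [0.2, 0.8, 0.8]
opening: 0.0599
```

>>> {"api": "step_arm", "payload": {
  "motion": [
    {"dx": 0, "dy": 0, "dz": 0, "roll": 0},
    {"dx": 0, "dy": 0, "dz": 0, "roll": 0},
    {"dx": 0, "dy": 0, "dz": 0, "roll": 0},
    {"dx": 0, "dy": 0, "dz": 0, "roll": 0},
    {"dx": 0, "dy": 0, "dz": 0, "roll": 0},
    {"dx": 0, "dy": 0, "dz": 0, "roll": 0}
  ],
  "fingers": 0
}}

```text
clock: 3.45
tcp_pos: [0.4861, -0.2862, 0.0584]
eef_rot: [0.406, 0.914, -0.0, 0.001]
ft_force: [0.1, -1.0, 5.7]
opening: 0.0138
```

>>> {"api": "step_arm", "payload": {
  "motion": [
    {"dx": 0, "dy": 0, "dz": 0, "roll": 0},
    {"dx": 0, "dy": 0, "dz": 0, "roll": 0},
    {"dx": 0, "dy": 0, "dz": 0, "roll": 0}
  ]
}}

```text
clock: 3.82
tcp_pos: [0.4861, -0.2862, 0.0584]
eef_rot: [0.406, 0.914, -0.0, 0.001]
ft_force: [-1.3, -0.6, 5.6]
opening: 0.0142
```

```bash
python3 - <<'E'
from h import *
im=get_image("wrist");np.save("w3.npy",im,allow_pickle=True);cv2.imwrite("pics/w3.png",cv2.resize(im["color"][200:400,180:380],None,fx=2.5,fy=2.5))
s=robot.sense();print(s["tcp_pos"],s["ft_force"],s["moment"],s["opening"])
t=s["tcp_pos"];print(proj(im,t),proj(im,t+[0,0,.019]),im["mtx"],[proj(im,[t[0],t[1],z]) for z in(.088,.064)])
E
```

```text
[ 0.4860984  -0.2862226   0.05838346] [-0.3269916  -0.0935306   6.25464209] [-1.11829880e-01  1.00755460e-01 -1.01840845e-04] 0.014087782762317314
(np.float64(278.1065700897532), np.float64(243.99519560959203)) (np.float64(278.01905185759625), np.float64(258.5593979240213)) [[324.94792576   0.         279.25554426]
 [  0.         324.94792576 207.93174794]
 [  0.           0.           1.        ]] [(np.float64(277.96071678721927), np.float64(268.26427416907035)), (np.float64(278.08264892191727), np.float64(247.97650894612843))]
```

View pics/w3.png

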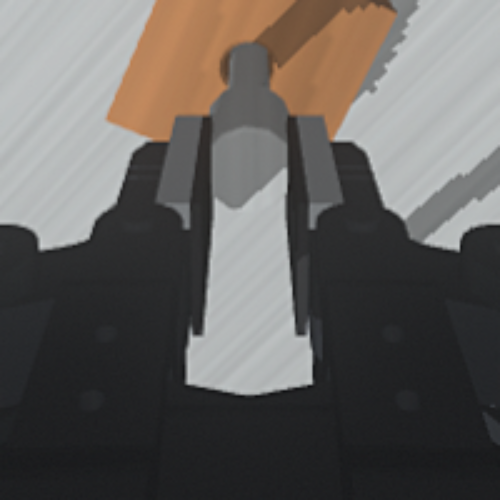

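The wrist view shows the pin's head centred between the pads: the top is at about (280,266) and the TCP axis at z 0.088 is at (278,268). Now lift.

>>> {"api": "step_arm", "payload": {
  "motion": [
    {"dx": 0, "dy": 0, "dz": -0.01, "roll": 0},
    {"dx": 0, "dy": 0, "dz": -0.025, "roll": 0},
    {"dx": 0, "dy": 0, "dz": -0.045, "roll": 0},
    {"dx": 0, "dy": 0, "dz": -0.07, "roll": 0},
    {"dx": 0, "dy": 0, "dz": -0.1, "roll": 0},
    {"dx": 0, "dy": 0, "dz": -0.125, "roll": 0},
    {"dx": 0, "dy": 0, "dz": -0.135, "roll": 0},
    {"dx": 0, "dy": 0, "dz": -0.135, "roll": 0}
  ]
}}

```text
clock: 4.88
tcp_pos: [0.4858, -0.286, 0.1936]
eef_rot: [0.406, 0.914, -0.0, 0.001]
ft_force: [-0.6, -0.2, -0.9]
opening: 0.014
```

>>> {"api": "step_arm", "payload": {
  "motion": [
    {"dx": 0.01, "dy": 0.012, "dz": 0, "roll": 0},
    {"dx": 0.035, "dy": 0.043, "dz": 0, "roll": 0},
    {"dx": 0.065, "dy": 0.08, "dz": 0, "roll": 0},
    {"dx": 0.095, "dy": 0.117, "dz": 0, "roll": 0},
    {"dx": 0.125, "dy": 0.154, "dz": 0, "roll": 0},
    {"dx": 0.155, "dy": 0.191, "dz": 0, "roll": 0},
    {"dx": 0.185, "dy": 0.228, "dz": 0, "roll": 0},
    {"dx": 0.215, "dy": 0.265, "dz": 0, "roll": 0},
    {"dx": 0.24, "dy": 0.296, "dz": 0, "roll": 0},
    {"dx": 0.255, "dy": 0.314, "dz": 0, "roll": 0},
    {"dx": 0.259, "dy": 0.32, "dz": 0, "roll": 0},
    {"dx": 0.259, "dy": 0.32, "dz": 0, "roll": 0}
  ]
}}

```text
clock: 6.38
tcp_pos: [0.5486, 0.121, 0.1921]
eef_rot: [0.405, 0.914, -0.0, -0.001]
ft_force: [-0.5, -0.5, -0.2]
opening: 0.0138
```

>>> {"api": "step_arm", "payload": {
  "motion": [
    {"dx": 0, "dy": 0, "dz": 0.015, "roll": 0},
    {"dx": 0, "dy": 0, "dz": 0.03, "roll": 0},
    {"dx": 0, "dy": 0, "dz": 0.03, "roll": 0},
    {"dx": 0, "dy": 0, "dz": 0.03, "roll": 0},
    {"dx": 0, "dy": 0, "dz": 0.03, "roll": 0}
  ]
}}

```text
clock: 7.0
tcp_pos: [0.5495, 0.121, 0.1632]
eef_rot: [0.406, 0.914, 0.0, 0.0]
ft_force: [0.5, 0.6, -0.2]
opening: 0.0136
```

```bash
python3 - <<'E'
from h import *
im=get_image("wrist");np.save("w4.npy",im,allow_pickle=True);cv2.imwrite("pics/w4.png",cv2.resize(im["color"][110:310,150:410],None,fx=3,fy=3,interpolation=cv2.INTER_CUBIC))
s=robot.sense();t=s["tcp_pos"];print(t,s["eef_rot"],s["ft_force"],s["moment"],s["opening"])
print("foot",proj(im,t+[0,0,-.0504]),"hole est",proj(im,[.5505,.121,.089]))
E
```

```text
[0.54951314 0.12100192 0.16321292] [4.05756624e-01 9.13981058e-01 2.28150520e-04 3.67310475e-04] [ 0.50669025 -0.86772566  0.251316  ] [ 0.00988473 -0.00685968 -0.02313101] 0.014218749646250205
foot (np.float64(278.2149617018468), np.float64(216.83663836853518)) hole est (np.float64(279.2123021346678), np.float64(208.55159230218857))
```

View pics/w4.png

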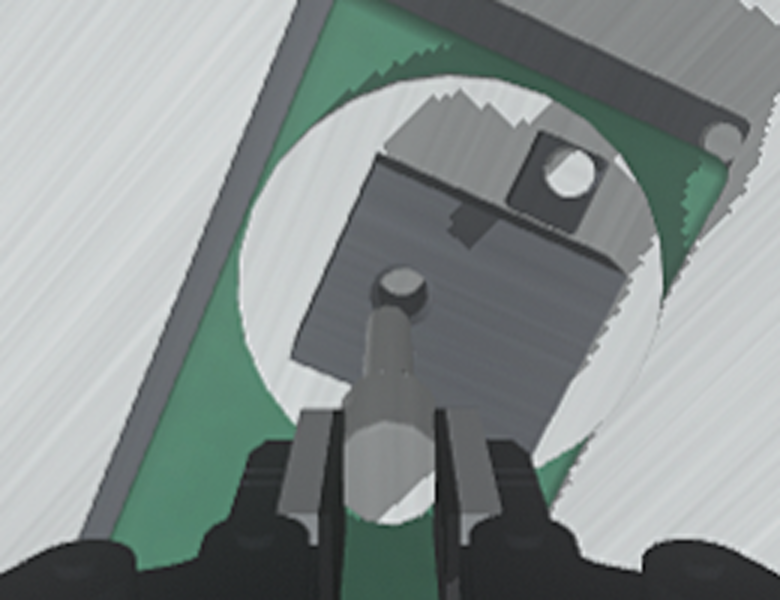

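The view shows the hole rim centred at about crop (400,292), full image (283.3,207.3). The pin foot is at about crop (391,321), full (280.3,217). From that pair I'll compute the shift still needed, in tool axes.

```bash
python3 - <<'E'
from h import *
im=np.load("w4.npy",allow_pickle=True).item();r=R.from_quat(robot.sense()["eef_rot"])
F=onz(im,280.3,217,.1128);H=onz(im,283.3,207.3,.089);print(F,H,r.inv().apply(H-F))
F2=onz(im,280.3,216.5,.1118);print(r.inv().apply(H-F2))
h=[onz(im,150+x/3,110+y/3,.089)for x,y in((378,155),(623,271),(292,357))];print(np.array(h))
E
```

```text
[0.55066969 0.12188097 0.1128    ] [0.55215359 0.1238312  0.089     ] [0.00046279 0.00239167 0.02380149]
[0.00040457 0.00238757 0.02280152]
[[0.52473498 0.14598568 0.089     ]
 [0.59040665 0.16576549 0.089     ]
 [0.54315762 0.09210312 0.089     ]]
```

>>> {"api": "step_arm", "payload": {
  "motion": [
    {"dx": 0.0004, "dy": 0.0024, "dz": 0.005, "roll": 0},
    {"dx": 0.0004, "dy": 0.0024, "dz": 0.012, "roll": 0},
    {"dx": 0.0004, "dy": 0.0024, "dz": 0.018, "roll": 0},
    {"dx": 0.0004, "dy": 0.0024, "dz": 0.02, "roll": 0},
    {"dx": 0.0004, "dy": 0.0024, "dz": 0.022, "roll": 0},
    {"dx": 0.0004, "dy": 0.0024, "dz": 0.024, "roll": 0},
    {"dx": 0.0004, "dy": 0.0024, "dz": 0.026, "roll": 0},
    {"dx": 0.0004, "dy": 0.0024, "dz": 0.028, "roll": 0},
    {"dx": 0.0004, "dy": 0.0024, "dz": 0.028, "roll": 0}
  ]
}}

```text
clock: 8.18
tcp_pos: [0.5508, 0.1229, 0.1347]
eef_rot: [0.406, 0.914, 0.0, 0.0]
ft_force: [0.3, -0.2, -1.1]
opening: 0.014
```

>>> {"api": "step_arm", "payload": {
  "motion": [
    {"dx": 0, "dy": 0, "dz": 0.002, "roll": 0},
    {"dx": 0, "dy": 0, "dz": 0.004, "roll": 0},
    {"dx": 0, "dy": 0, "dz": 0.006, "roll": 0},
    {"dx": 0, "dy": 0, "dz": 0.008, "roll": 0},
    {"dx": 0, "dy": 0, "dz": 0.008, "roll": 0}
  ]
}}

```text
clock: 8.8
tcp_pos: [0.5507, 0.1228, 0.1265]
eef_rot: [0.406, 0.914, -0.0, -0.0]
ft_force: [0.4, 0.2, -0.2]
opening: 0.014
```

It's going in freely. Lowering to about 2 mm above the bottom before release.

>>> {"api": "step_arm", "payload": {
  "motion": [
    {"dx": 0, "dy": 0, "dz": 0.002, "roll": 0},
    {"dx": 0, "dy": 0, "dz": 0.004, "roll": 0},
    {"dx": 0, "dy": 0, "dz": 0.006, "roll": 0},
    {"dx": 0, "dy": 0, "dz": 0.008, "roll": 0},
    {"dx": 0, "dy": 0, "dz": 0.0095, "roll": 0},
    {"dx": 0, "dy": 0, "dz": 0.0095, "roll": 0},
    {"dx": 0, "dy": 0, "dz": 0.0095, "roll": 0}
  ]
}}

```text
clock: 9.68
tcp_pos: [0.5507, 0.1228, 0.1172]
eef_rot: [0.406, 0.914, -0.0, -0.0]
ft_force: [-0.0, 0.1, -1.7]
opening: 0.0136
```

>>> {"api": "step_arm", "payload": {
  "motion": [
    {"dx": 0, "dy": 0, "dz": 0, "roll": 0},
    {"dx": 0, "dy": 0, "dz": 0, "roll": 0},
    {"dx": 0, "dy": 0, "dz": 0, "roll": 0},
    {"dx": 0, "dy": 0, "dz": 0, "roll": 0},
    {"dx": 0, "dy": 0, "dz": 0, "roll": 0},
    {"dx": 0, "dy": 0, "dz": 0, "roll": 0}
  ],
  "fingers": 0.6
}}

```text
clock: 10.42
tcp_pos: [0.5507, 0.1228, 0.1172]
eef_rot: [0.406, 0.914, -0.0, -0.0]
ft_force: [-0.1, 0.2, 0.8]
opening: 0.0513
```

>>> {"api": "step_arm", "payload": {
  "motion": [
    {"dx": 0, "dy": 0, "dz": -0.01, "roll": 0},
    {"dx": 0, "dy": 0, "dz": -0.03, "roll": 0},
    {"dx": 0, "dy": 0, "dz": -0.06, "roll": 0},
    {"dx": 0, "dy": 0, "dz": -0.085, "roll": 0},
    {"dx": 0, "dy": 0, "dz": -0.095, "roll": 0},
    {"dx": 0, "dy": 0, "dz": -0.1, "roll": 0},
    {"dx": 0, "dy": 0, "dz": -0.1, "roll": 0}
  ]
}}

```text
clock: 11.3
tcp_pos: [0.5505, 0.1226, 0.217]
eef_rot: [0.406, 0.914, -0.0, -0.0]
ft_force: [-0.6, 0.0, -0.4]
opening: 0.0514
```

```bash
python3 - <<'E'
from h import *
im=get_image("wrist");np.save("w5.npy",im,allow_pickle=True);cv2.imwrite("pics/w5.png",im["color"])
s=robot.sense();t=s["tcp_pos"];print(t,R.from_quat(s["eef_rot"]).as_matrix(),s["ft_force"],s["opening"],s["joints"])
for z in(.065,.145):print(proj(im,[.5518,.1237,z]))
print([proj(im,[.61,-.0148,z])for z in(.13,.098)])
E
```

```text
[0.55032478 0.12259592 0.2166504 ] [[-6.70712179e-01  7.41716870e-01 -1.12121092e-03]
 [ 7.41717523e-01  6.70712332e-01 -2.89476949e-04]
 [ 5.37300056e-04 -1.02577750e-03 -9.99999330e-01]] [ 0.71105203 -0.33069929 -0.34109863] 0.05135939537460817 [ 0.25085335  0.40457869 -0.67175695  1.77397965  0.28400292  1.06295597
  0.21354697]
(np.float64(280.1887145806995), np.float64(187.13087722804377))
(np.float64(280.54318399523527), np.float64(208.66996538687434))
[(np.float64(226.14603688532182), np.float64(353.1887292346519)), (np.float64(231.12355045804767), np.float64(331.1193476855357))]
```

View pics/w5.png

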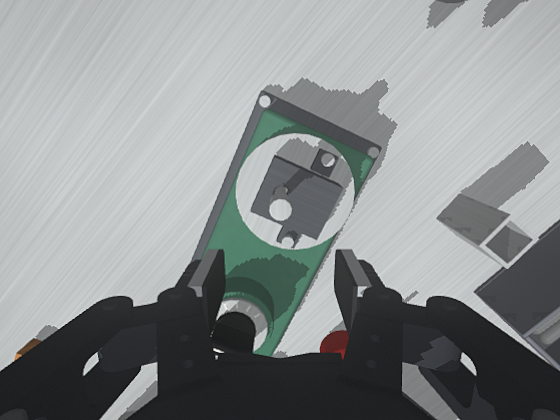

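The pin is seated: its head is seen at (280,209), and the prediction for a fully seated head at z 0.145 is (280.5,208.7). Next I move over the knob, with the tool turned so the fingers close across the bar.

>>> {"api": "step_arm", "payload": {
  "motion": [
    {"dx": -0.01, "dy": -0.003, "dz": 0, "roll": -9},
    {"dx": -0.03, "dy": -0.01, "dz": 0, "roll": -19},
    {"dx": -0.055, "dy": -0.019, "dz": 0, "roll": -29},
    {"dx": -0.08, "dy": -0.028, "dz": 0, "roll": -39},
    {"dx": -0.105, "dy": -0.036, "dz": 0, "roll": -49},
    {"dx": -0.125, "dy": -0.043, "dz": 0, "roll": -57},
    {"dx": -0.137, "dy": -0.047, "dz": 0, "roll": -63},
    {"dx": -0.1415, "dy": -0.0486, "dz": 0, "roll": -66},
    {"dx": -0.1415, "dy": -0.0486, "dz": 0, "roll": -66},
    {"dx": -0.1415, "dy": -0.0486, "dz": 0, "roll": -66}
  ]
}}

```text
clock: 12.6
tcp_pos: [0.6092, -0.0143, 0.2168]
eef_rot: [-0.157, 0.988, 0.0, -0.0]
ft_force: [0.1, 0.3, 0.6]
opening: 0.0512
```

```bash
python3 - <<'E'
from h import *
im=get_image("wrist");np.save("w6.npy",im,allow_pickle=True);cv2.imwrite("pics/w6.png",cv2.resize(im["color"][130:330,160:400],None,fx=3,fy=3,interpolation=cv2.INTER_CUBIC))
s=robot.sense();t=s["tcp_pos"];print(t,R.from_quat(s["eef_rot"]).as_matrix(),s["opening"],s["joints"])
f=lambda p:((p[0]-160)*3,(p[1]-130)*3)
print([f(proj(im,[t[0],t[1],z]))for z in(.13,.098)])
a=np.radians(17.95)
print([f(proj(im,[t[0]+k*.021*np.cos(a),t[1]+k*.021*np.sin(a),.13]))for k in(-1,1)])
E
```

```text
[ 0.60928427 -0.01419142  0.21696056] [[-9.50341238e-01 -3.11209166e-01 -6.21358417e-04]
 [-3.11209298e-01  9.50341390e-01  1.25159636e-04]
 [ 5.51551796e-04  3.12316881e-04 -9.99999799e-01]] 0.0514980237791253 [ 0.59031935  0.55268128 -0.86810938  1.65558325  0.45437765  1.14872271
  1.49194416]
[(np.float64(361.20807468925756), np.float64(221.86258495443133)), (np.float64(360.7634545341611), np.float64(194.66958273985574))]
[(np.float64(361.48570573543964), np.float64(144.25719830270214)), (np.float64(360.9424367227396), np.float64(296.2090527904632))]
```

View pics/w6.png

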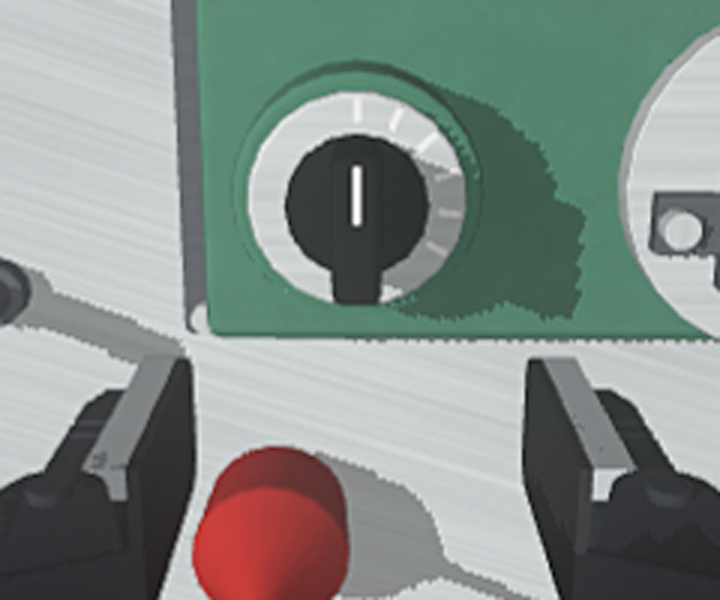

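The view shows the knob bar upright at crop (357,220), with its bottom end at row 303 and its white line at the top. It is aligned with the tool. The offsets are about 0.5 mm in tool y and 1–2 mm in -x. The red oiler is well beyond the fingers.

>>> {"api": "step_arm", "payload": {
  "motion": [
    {"dx": -0.0015, "dy": -0.0006, "dz": 0.015, "roll": 0},
    {"dx": -0.0015, "dy": -0.0006, "dz": 0.04, "roll": 0},
    {"dx": -0.0015, "dy": -0.0006, "dz": 0.07, "roll": 0},
    {"dx": -0.0015, "dy": -0.0006, "dz": 0.095, "roll": 0},
    {"dx": -0.0015, "dy": -0.0006, "dz": 0.107, "roll": 0},
    {"dx": -0.0015, "dy": -0.0006, "dz": 0.112, "roll": 0},
    {"dx": -0.0015, "dy": -0.0006, "dz": 0.112, "roll": 0},
    {"dx": -0.0015, "dy": -0.0006, "dz": 0.112, "roll": 0}
  ]
}}

```text
clock: 13.65
tcp_pos: [0.6118, -0.0148, 0.1062]
eef_rot: [-0.158, 0.988, -0.0, 0.001]
ft_force: [-0.3, 1.0, 0.3]
opening: 0.0512
```

>>> {"api": "step_arm", "payload": {
  "motion": [
    {"dx": 0, "dy": 0, "dz": 0, "roll": 0},
    {"dx": 0, "dy": 0, "dz": 0, "roll": 0},
    {"dx": 0, "dy": 0, "dz": 0, "roll": 0},
    {"dx": 0, "dy": 0, "dz": 0, "roll": 0},
    {"dx": 0, "dy": 0, "dz": 0, "roll": 0},
    {"dx": 0, "dy": 0, "dz": 0, "roll": 0},
    {"dx": 0, "dy": 0, "dz": 0, "roll": 0},
    {"dx": 0, "dy": 0, "dz": 0, "roll": 0}
  ],
  "fingers": 0
}}

```text
clock: 14.65
tcp_pos: [0.6113, -0.0144, 0.1058]
eef_rot: [-0.158, 0.987, 0.0, 0.0]
ft_force: [-2.8, 0.9, 5.3]
opening: 0.0089
```

```bash
python3 - <<'E'
from h import *
s=robot.sense();print(s["tcp_pos"],R.from_quat(s["eef_rot"]).as_matrix(),s["opening"],s["joints"],s["ft_force"],s["moment"])
E
```

```text
[ 0.61130719 -0.01438111  0.10582599] [[-9.50292179e-01 -3.11359333e-01  3.74100215e-04]
 [-3.11359272e-01  9.50292249e-01  2.12356033e-04]
 [-4.21623568e-04  8.53207064e-05 -9.99999907e-01]] 0.008924638459591365 [ 0.53138235  0.67392949 -0.78579519  1.74252655  0.56619359  0.96612075
  1.40858868] [-2.81248459  0.93521853  5.26480684] [0.23923363 0.49032711 0.00066557]
```

Gripped: the opening reads about 5 mm low on the 14 mm bar, much as it did on the pin. Turning one click at a time.

>>> {"api": "step_arm", "payload": {
  "motion": [
    {"dx": 0, "dy": 0, "dz": 0, "roll": 4},
    {"dx": 0, "dy": 0, "dz": 0, "roll": 8},
    {"dx": 0, "dy": 0, "dz": 0, "roll": 12},
    {"dx": 0, "dy": 0, "dz": 0, "roll": 16},
    {"dx": 0, "dy": 0, "dz": 0, "roll": 20},
    {"dx": 0, "dy": 0, "dz": 0, "roll": 24},
    {"dx": 0, "dy": 0, "dz": 0, "roll": 24},
    {"dx": 0, "dy": 0, "dz": 0, "roll": 24}
  ]
}}

```text
clock: 15.65
tcp_pos: [0.6113, -0.0141, 0.1058]
eef_rot: [0.05, 0.999, 0.0, 0.0]
ft_force: [-2.3, 2.6, 5.9]
opening: 0.0091
```

```bash
python3 - <<'E'
from h import *
s=robot.sense();r=R.from_quat(s["eef_rot"]).as_matrix();print(s["tcp_pos"],np.degrees(np.arctan2(r[1,1],r[0,1])),s["opening"],s["ft_force"],s["moment"])
E
```

```text
[ 0.61125858 -0.01410395  0.10578493] 84.21999421806215 0.009117439371588052 [-2.31017671  2.56901768  5.89780171] [ 0.39307742  0.51475097 -0.06661316]
```

>>> {"api": "step_arm", "payload": {
  "motion": [
    {"dx": 0, "dy": 0, "dz": 0, "roll": 5},
    {"dx": 0, "dy": 0, "dz": 0, "roll": 10},
    {"dx": 0, "dy": 0, "dz": 0, "roll": 15},
    {"dx": 0, "dy": 0, "dz": 0, "roll": 20},
    {"dx": 0, "dy": 0, "dz": 0, "roll": 24},
    {"dx": 0, "dy": 0, "dz": 0, "roll": 28},
    {"dx": 0, "dy": 0, "dz": 0, "roll": 33},
    {"dx": 0, "dy": 0, "dz": 0, "roll": 38},
    {"dx": 0, "dy": 0, "dz": 0, "roll": 43},
    {"dx": 0, "dy": 0, "dz": 0, "roll": 46},
    {"dx": 0, "dy": 0, "dz": 0, "roll": 48},
    {"dx": 0, "dy": 0, "dz": 0, "roll": 48}
  ]
}}

```text
clock: 17.15
tcp_pos: [0.6116, -0.0136, 0.1058]
eef_rot: [0.452, 0.892, 0.001, 0.0]
ft_force: [-0.7, 2.9, 4.9]
opening: 0.0089
```

>>> {"api": "step_arm", "payload": {
  "motion": [
    {"dx": 0, "dy": 0, "dz": 0, "roll": 0},
    {"dx": 0, "dy": 0, "dz": 0, "roll": 0},
    {"dx": 0, "dy": 0, "dz": 0, "roll": 0}
  ]
}}

```text
clock: 17.52
tcp_pos: [0.6116, -0.0136, 0.1058]
eef_rot: [0.452, 0.892, 0.001, 0.0]
ft_force: [-1.7, 2.8, 5.6]
opening: 0.0088
```

```bash
python3 - <<'E'
from h import *
s=robot.sense();r=R.from_quat(s["eef_rot"]).as_matrix();print(s["tcp_pos"],np.degrees(np.arctan2(r[1,1],r[0,1])),s["opening"],s["ft_force"],s["moment"])
t=get_image("top");d=get_image("side");o=np.zeros((480,800,3),np.uint8)
o[:480,:400]=cv2.resize(t["color"][165:261,195:275],(400,480),interpolation=cv2.INTER_CUBIC)
o[:480,400:]=cv2.resize(d["color"][155:275,205:305],(400,480),interpolation=cv2.INTER_CUBIC)
cv2.imwrite("pics/f1.png",o)
for z in(.065,.145):print([((p[0]-205)*4+400,(p[1]-155)*4) for p in[proj(d,[.5652+.0145*np.cos(q),.1288+.0145*np.sin(q),z]) for q in [np.arctan2(-.005,-.0135)+np.radians(72)]]])
for z in(.065,.145):print([((p[0]-195)*5,(p[1]-165)*5) for p in[proj(t,[.5652+.0145*np.cos(q),.1288+.0145*np.sin(q),z]) for q in [np.arctan2(-.005,-.0135)+np.radians(72)]]])
E
```

```text
[ 0.61156274 -0.01361784  0.10581612] 36.232160830960154 0.008757631558286436 [-1.7359983   2.80717236  5.60132927] [0.69765389 0.33008901 0.01109711]
[(np.float64(549.4516527232828), np.float64(155.37967968714884))]
[(np.float64(541.311511353427), np.float64(54.12087242484563))]
[(np.float64(202.71808262590199), np.float64(301.37156943191115))]
[(np.float64(193.70483134435517), np.float64(294.8473450659458))]
```

View pics/f1.png

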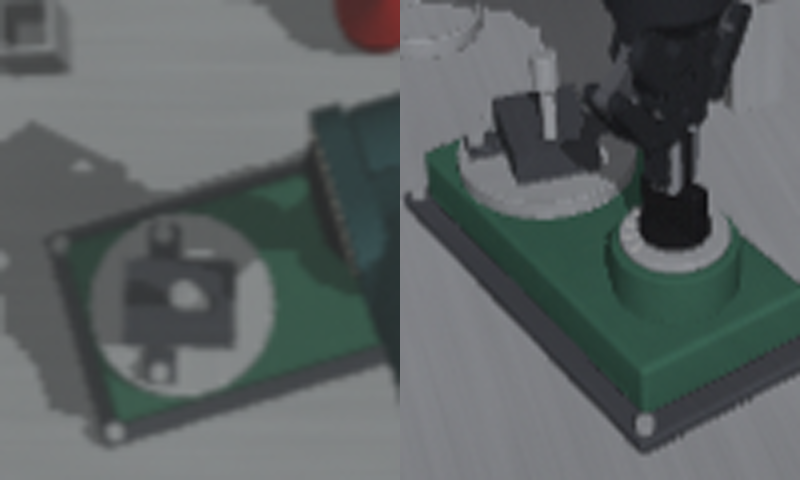

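The turntable has turned with the knob. The pin is still standing seated in the lug: its head top is at (543,52), predicted (541,54). The fingers hold the knob, which has turned 71.9° with almost no torque left on it. Handing in.

```bash
python3 -c "
from plant import workorder
print(workorder.hand_in())"
```

```text
the job is handed in; nothing more can be done
None
```

The pin is in the lug's hole and released, and the knob has been turned clockwise three clicks and is still gripped. I handed the job in at about 17.6 s of the 72 s allowed.

- **Pin:** I gripped it by the head, lowered it into the hole without contact force, and let go about 2 mm above the bottom. The close wrist view then put the head where a fully seated pin would be, to within about a pixel. It was still standing there in the last side and top views.
- **Knob:** By the tool's rotation, it turned 71.9° of the 72° to the third stop. The torque about the knob's axis at the end was about 0.01 N m, so it appears to rest in the detent. The lug and pin were seen turned by the matching angle.
- **Forces and bystanders:** The force readings I took stayed around 6 N or less. I saw no contact with the bystanders or the red look-alikes, but I did not check each one's position afterwards.
- **Disagreements:**
  - The finger opening read about 4–5 mm less than the known widths in both grips, which I took as a sensor or pad offset.
  - The top view put the pin head about 1.5 px from where I predicted, which is within the calibration tolerance.
  - My first move call was refused because the rows lacked the `dz` key. Nothing moved.

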